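# Put the scale's check weights back in order on their rest

## Task

Put the four steel check weights back on their wooden rest in order of size, one upright on the middle of each black pad: the largest on the pad next to the rest's red end, then ever smaller, the smallest at the far end. Set them down rather than dropping them, and leave the ring box and the brass doming block where they stand.

Things in the scene. Friction and masses are not known exactly. Their poses are not given: they have to be found in the camera images.
- weight_xl: the largest of four bare stainless-steel check weights, loose, about 500 g: an upright cylinder 50 mm across and 34 mm high with a narrow waist and a knob 24 mm across on top, 48 mm high in all. Origin: centre of its underside; z up its axis. It is round, so its yaw means nothing.
- weight_l: the second largest of four bare stainless-steel check weights, loose, about 200 g: an upright cylinder 38 mm across and 22 mm high with a narrow waist and a knob 19 mm across on top, 33 mm high in all. Origin: centre of its underside; z up its axis. It is round, so its yaw means nothing.
- weight_m: the second smallest of four bare stainless-steel check weights, loose, about 100 g: an upright cylinder 27 mm across and 20 mm high with a narrow waist and a knob 14 mm across on top, 28 mm high in all. Origin: centre of its underside; z up its axis. It is round, so its yaw means nothing.
- weight_s: the smallest of four bare stainless-steel check weights, loose, about 50 g: an upright cylinder 18 mm across and 20 mm high with a narrow waist and a knob 10 mm across on top, 26 mm high in all. Origin: centre of its underside; z up its axis. It is round, so its yaw means nothing.
- pad1: first pad, next to the red cap: flat black round pad, 52 mm across, on the weight rest. Origin: centre of its upper face, 16 mm above the table; x points along the rest toward the red cap, z up. One end of the rest wears a red plastic cap, 68 mm wide and 18 mm high, its middle 38 mm beyond this pad's centre.
- pad2: second pad from the red cap: flat black round pad, 52 mm across, on the weight rest. Origin: centre of its upper face, 16 mm above the table; x points along the rest toward the red cap, z up. The rest is a dark wooden bar fixed to the table at any angle, 272 mm long, 66 mm wide, its top 14 mm above the table.
- pad3: third pad from the red cap: flat black round pad, 52 mm across, on the weight rest. Origin: centre of its upper face, 16 mm above the table; x points along the rest toward the red cap, z up. The four equal pads lie in one straight row along the bar, 64 mm apart centre to centre.
- pad4: fourth and last pad, farthest from the red cap: flat black round pad, 52 mm across, on the weight rest. Origin: centre of its upper face, 16 mm above the table; x points along the rest toward the red cap, z up.
- ring_box: bystander: small closed white ring box, loose, 54 x 50 x 43 mm high. Origin: centre of its underside; z up.
- doming_block: bystander: brass doming block, loose, a 42 mm cube with round hollows in its faces. Origin: centre of its underside; z up.

How it is judged:
By the outcome, as a careful person would: the job done as asked, in the order asked, and still so for the second after the job is handed in, with the robot touching nothing.
It also fails if it takes over 104 s, if anything falls off the work surface, if the arm or the gripper's body presses on something with over 40 N, if the wrist force passes 120 N, or if a joint passes its speed limit or range.

## Robot

A 7-joint arm with a two-finger parallel gripper is mounted at the origin on a cart in front of the work surface, level with it; the furniture and walls round the work are solid. World frame = base frame: x ahead of the robot, y to its left, z up, the work surface at z = 0. Lengths are in m, angles in rad, forces in N, time in s.
With the tool pointing down it reaches from about 0.425 to 0.875 m from the base axis. Payload 9.9 kg.
Tool frame: the origin (TCP) lies at the very end of the fingers, on their centre line; the grasp point (between the pads) lies 19 mm behind it; z points along the fingers, y is the line along which they close (so a half turn about z gives the same grasp; the last joint's range is limited). The gripper opens to 85 mm and grips with 20 to 120 N. Pads are 22 mm wide; open, the fingers measure 114 mm over their backs; the gripper's body (76 mm by 85 mm) begins 54 mm behind the grasp point. The pads swing forward as they close: fully open they stand 13 mm farther back than shut.
Start: joints at [-1.217, 0.576, 0.025, 1.437, -0.015, 1.129, -0.057], TCP at [0.286, 0.611, 0.231] pointing down, gripper open.
Joint ranges: [-2.76, 2.76], [-0.34, 2.15], [-1.52, 1.57], [0.19, 2.46], [-1.09, 4.23], [0.17, 1.99], [-2.82, 2.82]. Speed limits (rad/s): [2.22, 2.22, 3.01, 3.01, 3.14, 3.14, 3.14].

## Interface

Orientations are given as a unit quaternion [w, x, y, z].
In Python, from plant import monitor, optics, ticket gives the robot as it stands. The module is installed in compiled form; this text tells all that it offers.
- The arm moves only by the shell command python3 -m inch 'ROWS' [OPENING] [FORCE]. ROWS is JSON, a list of rows, each a list of 6 numbers: the shift along the world's x, y, z in m, then the turn, a rotation vector about the world's x, y, z in rad. In form: [[dx, dy, dz, wx, wy, wz], ...]. A call has 1 to 12 rows; each row is the pose to reach, as a shift and turn from the pose commanded when the call began; what a row does not reach only later rows make up. A row lasts 1/12 s, in which the tool goes at most 41.7 mm and 7.16 degrees, less where a joint would pass 70% of its speed; a pose out of reach is approached as far as the arm can. A call with a gripper value outside its range is refused whole. OPENING is the closure in counts, from 0 (fully open) to 255 (shut), set as the call begins (- or left out, the last holds). The fingers move at their own pace and stop on an object; FORCE is the grip in N (left out, the last holds). Time passes only in rows, so rows that repeat a pose let the fingers close. It gives the time, the measured TCP pose, the force, the opening and the grip force at its end, in the units of the state.
- monitor.observe(): the state, without advancing time (a new reading comes with each control period).
- optics.camera(name): name is "side" or "top" or "wrist"; returns a dict with "frame" (480x640x3 uint8, red, green, blue), "z_map" (480x640 float32, m along the optical axis (not along the pixel's ray), 0 where there is no reading), "fx", "fy", "cx", "cy" (pixels), "R" (3x3) and "t" (3): a world point X has camera coordinates R X + t. Camera axes: x right, y down, z forward; pixel columns grow to the right and rows downward; lengths in m; the calibration is good to about 2 mm. A picture is of the moment at which its call begins.
- ticket.job_done(): hands the job in; it is judged then, once.
The state is a dict: "time": time; "qpos": joint angles; "qd": joint speeds; "tau": joint torques, N m; "tcp_pos": TCP position; "orientation": TCP orientation; "ft_force": force on the tool from outside, world axes, zero at the start; "moment": the same for the moment, N m; "gripper_width": finger opening in m; "grasp_force": force on a finger pad.
Only numpy, scipy, OpenCV 4.12 (cv2) and the standard library are available. Lean on these libraries where they do the work, as an engineer would, in place of code of your own. Each camera call takes 0.05 s, during which the arm holds its last target. There are 200 camera calls.

## Working session

There is one attempt and no reset: what is moved stays moved. The work goes in short steps, Python scripts to look and compute and a shell command to move; the robot and the scene stay as the last step left them, time stands still between calls to the robot, and variables do not carry over. Pictures are saved under pics/ and viewed, at most 14 in all, crops included, and the job is handed in when it is done.

```bash
mkdir -p pics
python3 - <<'E'
from plant import monitor, optics
import cv2,numpy as np
print(monitor.observe())
for n in("side","top"):
    c=optics.camera(n); cv2.imwrite(f"pics/{n}0.png",c["frame"][:,:,::-1]); np.savez(f"{n}0.npz",**c)
    print(n,c["fx"],c["cx"],c["cy"],(-c["R"].T@c["t"]).round(3),c["R"].round(2).tolist())
E
```

```text
{'time': 0.0, 'qpos': array([-1.216842  ,  0.57653862,  0.02483888,  1.43792534, -0.01499324,
        1.12900532, -0.05650359]), 'qd': array([-0.00019152,  0.00062508,  0.00176757, -0.00109342, -0.00126746,
       -0.00058596, -0.00022925]), 'tau': array([ 9.05094057e-04, -7.65771246e+01,  2.25001462e+00, -2.85955167e+01,
        1.51738711e-02,  1.29199983e-02, -5.29306263e-06]), 'tcp_pos': array([0.28593473, 0.61093278, 0.23043206]), 'orientation': array([-1.38445458e-04,  2.17115314e-01,  9.76145596e-01, -8.34649287e-04]), 'ft_force': array([-1.24139841,  0.5476066 , -0.63033326]), 'moment': array([ 0.01106782,  0.00798028, -0.04788232]), 'grasp_force': 0.0, 'gripper_width': 0.08548248072857856}
side 539.9130246189194 318.48167590206606 241.98389396536473 [0.84  0.78  0.792] [[-0.95, 0.31, -0.01], [0.21, 0.62, -0.76], [-0.23, -0.72, -0.65]]
top 492.1637584013398 329.50384866584346 244.9755360175395 [ 0.454 -0.067  1.054] [[-0.02, -1.0, -0.02], [-0.99, 0.02, -0.13], [0.13, 0.02, -0.99]]
```

View pics/top0.png

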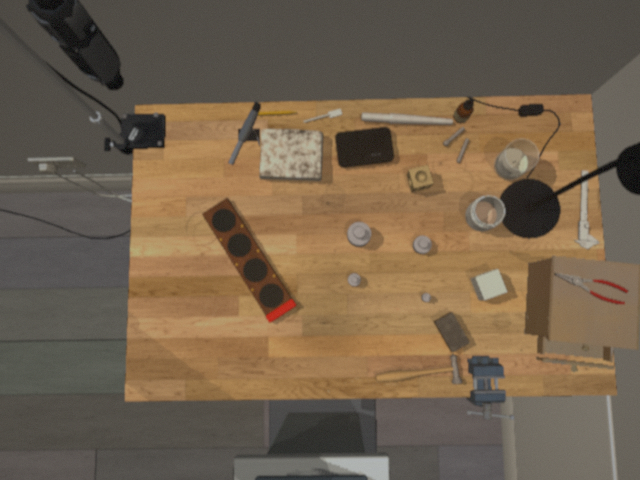

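View pics/side0.png

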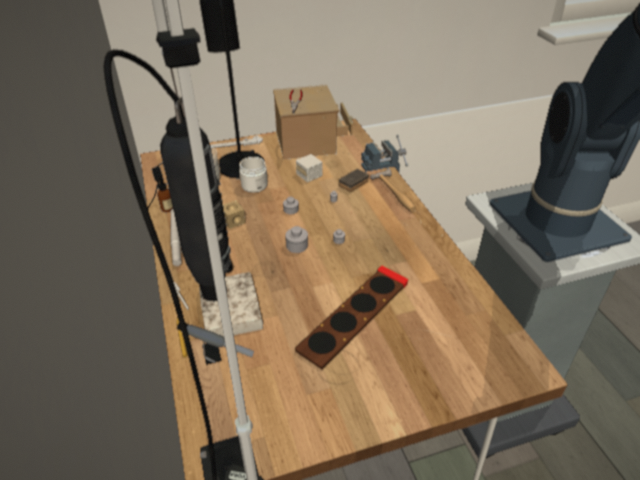

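Top view: weights XL (359,233), L (423,244), M (354,280), S (426,297); pads run from (271,295) by the red cap to (223,219). Side view: XL (297,240), L (291,206), M (339,237), S (333,198), pads (383,284) to (322,342). Box at (490,285) and brass block at (420,179) in the top view.

```bash
cat > h.py <<'E'
import cv2,numpy as np
def ray(c,uv):
    d=c["R"].T@np.array([(uv[0]-c["cx"])/c["fx"],(uv[1]-c["cy"])/c["fy"],1.]); return -c["R"].T@c["t"],d/np.linalg.norm(d)
def plane(c,uv,z):
    o,d=ray(c,uv); return o+d*(z-o[2])/d[2]
def world(c,u,v):
    z=c["z_map"][v,u]; return (np.stack([(u-c["cx"])/c["fx"]*z,(v-c["cy"])/c["fy"]*z,z],-1)-c["t"])@c["R"]
def tri(c1,p1,c2,p2):
    o1,d1=ray(c1,p1);o2,d2=ray(c2,p2)
    s=np.linalg.lstsq(np.stack([d1,-d2],1),o2-o1,rcond=None)[0]
    a=o1+s[0]*d1;b=o2+s[1]*d2; return (a+b)/2,np.linalg.norm(a-b)
def blob(mask,uv,r):
    "centroid, area, bbox of the mask component nearest uv"
    m=np.zeros(mask.shape,np.uint8);cv2.circle(m,tuple(map(int,uv)),int(r),255,-1)
    n,l,s,ce=cv2.connectedComponentsWithStats(((mask>0)&(m>0)).astype(np.uint8),connectivity=4)
    k=1+np.argmax(s[1:,4]); return ce[k],s[k]
def hsv(c): return cv2.cvtColor(c["frame"],cv2.COLOR_RGB2HSV)
E
python3 - <<'E'
from h import *
T,S=[dict(np.load(f"{n}0.npz")) for n in("top","side")]
def masks(c):
    h=hsv(c); return (h[...,1]<70)&(h[...,2]>50), (h[...,2]<48)
mt,ms=masks(T),masks(S)
items=[("xl",(359,233),(297,240),18,0),("l",(423,244),(291,206),14,0),("m",(354,280),(339,237),11,0),("s",(426,297),(333,198),9,0),
("p1",(271,295),(383,284),15,1),("p2",(255,269),(364,302),15,1),("p3",(239,244),(344,321),15,1),("p4",(223,219),(322,342),15,1)]
for n,a,b,r,k in items:
    ca,sa=blob(mt[k],a,r);cb,sb=blob(ms[k],b,r)
    p,e=tri(T,ca,S,cb)
    yy,xx=np.mgrid[-r:r+1,-r:r+1]; w=world(T,(xx+a[0]).ravel(),(yy+a[1]).ravel())
    hi=w[w[:,2]>w[:,2].max()-.004]
    print(n,ca.round(1),sa[2:],cb.round(1),sb[2:],"tri",p.round(4),"gap",e.round(4),"ztop(depth)",w[:,2].max().round(3),hi.mean(0).round(4),plane(T,ca,.016)[:2].round(4))
for a in((490,285),(420,179)):print(world(T,*map(np.array,a)).round(3))
E
```

```text
xl [358.7 233.6] [ 24  24 458] [296.3 239.3] [ 22  27 483] tri [ 0.6082 -0.1097  0.0174] gap 0.0014 ztop(depth) 1.054 [ 0.4537 -0.0666  1.0537] [ 0.6091 -0.11  ]
l [421.7 244.3] [ 18  18 260] [290.4 205.2] [ 16  17 206] tri [ 0.5838 -0.2435  0.0116] gap 0.0005 ztop(depth) 1.054 [ 0.4537 -0.0666  1.0537] [ 0.5834 -0.2429]
m [353.9 279.3] [ 13  13 132] [338.6 236.3] [ 12  15 137] tri [ 0.512  -0.0976  0.0099] gap 0.0006 ztop(depth) 1.054 [ 0.4537 -0.0666  1.0537] [ 0.512  -0.0976]
s [425.9 297.1] [ 9  9 63] [333.4 196.1] [ 7 11 62] tri [ 0.472  -0.2479  0.0101] gap 0.0006 ztop(depth) 0.029 [ 0.4729 -0.2465  0.0271] [ 0.4722 -0.247 ]
p1 [268. 286.] [1 1 1] [381.8 284.5] [ 24  16 304] tri [0.4938 0.0857 0.0251] gap 0.0153 ztop(depth) 1.054 [ 0.4537 -0.0666  1.0537] [0.5011 0.0837]
p2 [250.1 275.1] [3 4 8] [363.2 302.4] [ 25  18 346] tri [0.5309 0.1185 0.0175] gap 0.0137 ztop(depth) 1.054 [ 0.4537 -0.0666  1.0537] [0.5248 0.1216]
p3 [236.6 244.7] [ 19  20 176] [343.  321.6] [ 25  20 391] tri [0.5908 0.1501 0.0175] gap 0.0016 ztop(depth) 1.054 [ 0.4537 -0.0666  1.0537] [0.5903 0.1508]
p4 [222.8 220.1] [ 22  21 274] [321.5 342.2] [ 26  21 441] tri [0.6445 0.1813 0.0144] gap 0.0002 ztop(depth) 1.054 [ 0.4537 -0.0666  1.0537] [0.6441 0.181 ]
[ 0.494 -0.373  0.043]
[ 0.721 -0.242  0.032]
```

```bash
python3 -m inch '[[0.27,-0.48,0.05,0,0,-2.18],[0.27,-0.48,0.05,0,0,-2.18],[0.27,-0.48,0.05,0,0,-2.18],[0.27,-0.48,0.05,0,0,-2.18],[0.27,-0.48,0.05,0,0,-2.18],[0.27,-0.48,0.05,0,0,-2.18],[0.27,-0.48,0.05,0,0,-2.18],[0.27,-0.48,0.05,0,0,-2.18],[0.27,-0.48,0.05,0,0,-2.18],[0.27,-0.48,0.05,0,0,-2.18],[0.27,-0.48,0.05,0,0,-2.18],[0.27,-0.48,0.05,0,0,-2.18]]'; python3 -c "
from plant import monitor;s=monitor.observe();print(s['orientation'],s['qpos'])"
```

```text
time: 1.1
tcp_pos: [0.5307, 0.1755, 0.2767]
orientation: [-0.0, 0.826, 0.564, -0.0]
ft_force: [0.7, 1.3, -0.4]
gripper_width: 0.0853
grasp_force: 0.0
[-1.33961047e-04  8.25940765e-01  5.63756891e-01 -5.22720479e-05] [-0.73491631  0.39754523  0.48959041  1.69136018 -0.20555178  1.10413657
 -0.55762511]
```

```bash
python3 -m inch '[[0.03,-0.045,0,0,0,-0.67],[0.03,-0.045,0,0,0,-0.67],[0.03,-0.045,0,0,0,-0.67],[0.03,-0.045,0,0,0,-0.67],[0.03,-0.045,0,0,0,-0.67],[0.03,-0.045,0,0,0,-0.67],[0.03,-0.045,0,0,0,-0.67],[0.03,-0.045,0,0,0,-0.67]]'
python3 - <<'E'
from plant import optics
from h import *
c=optics.camera("wrist"); cv2.imwrite("pics/w1.png",c["frame"][:,:,::-1]); np.savez("w1.npz",**c)
print(c["fx"],(-c["R"].T@c["t"]).round(3),c["R"].round(2).tolist())
E
```

```text
time: 1.77
tcp_pos: [0.5601, 0.1324, 0.2762]
orientation: [0.0, 0.964, 0.265, -0.0]
ft_force: [0.0, -0.5, -0.3]
gripper_width: 0.0855
grasp_force: 0.0
398.70600071236197 [0.63  0.175 0.419] [[0.51, -0.86, 0.0], [-0.82, -0.48, 0.32], [-0.27, -0.16, -0.95]]
```

View pics/w1.png

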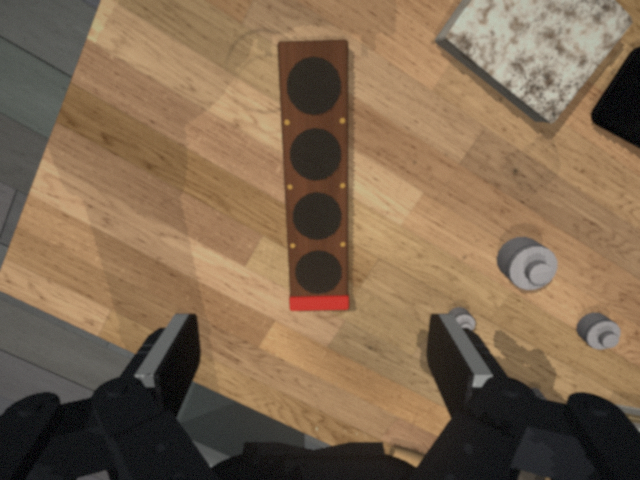

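The wrist view shows the pads at (314,86), (316,154), (317,216), (318,271) above the red cap (320,303), XL at (528,266), L at (600,333), and M partly hidden by the finger.

Run:
```python
from h import *
W,T,S=[dict(np.load(f"{n}.npz")) for n in("w1","top0","side0")]
P=[]
for n,a,b in(("p1",(318,271),(383,284)),("p2",(317,216),(364,302)),("p3",(316,154),(344,321)),("p4",(314,86),(322,342))):
    ca,sa=blob(hsv(W)[...,2]<50,a,32);cb,sb=blob(hsv(S)[...,2]<48,b,15)
    p,e=tri(W,ca,S,cb); q=plane(W,ca,.016); P.append(q)
    print(n,ca.round(1),sa[2:],"tri",p.round(4),e.round(4),"plane",q.round(4),"depth z",world(W,*ca.round().astype(int))[2].round(4))
P=np.array(P); print(np.linalg.norm(np.diff(P,axis=0),axis=1))
d=P[0]-P[3]; print("bar angle",np.degrees(np.arctan2(d[1],d[0])))
m=P.mean(0);u=d/np.linalg.norm(d);print("fit",[(m+u*k*.032).round(4).tolist() for k in(3,1,-1,-3)])
ca,sa=blob(hsv(W)[...,1]<70,(528,266),36);print("xl",ca,sa,plane(W,ca,.02),)
# knob height from depth
v,u=np.mgrid[230:300,495:565];w=world(W,u.ravel(),v.ravel());w=w[w[:,2]<.1];k=w[w[:,2]>.042];print(w[:,2].max(),k.mean(0),(k.max(0)+k.min(0))/2)
```

```text
p1 [323.6 255.8] [ 9  7 25] tri [0.4944 0.0878 0.0235] 0.0155 plane [0.4999 0.0851 0.016 ] depth z 0.0166
p2 [315.8 215.1] [  45   44 1132] tri [0.5362 0.1158 0.0174] 0.0018 plane [0.535  0.1157 0.016 ] depth z 0.0151
p3 [316.3 153.8] [  47   50 1473] tri [0.59   0.1475 0.0145] 0.0011 plane [0.5896 0.1477 0.016 ] depth z 0.0149
p4 [314.2  85.9] [  52   56 1871] tri [0.6438 0.1816 0.0144] 0.0017 plane [0.643  0.1819 0.016 ] depth z 0.0162
[0.04657213 0.06328647 0.06336237]
bar angle -145.91506643434724
fit [[0.4873, 0.0788, 0.016], [0.5404, 0.1147, 0.016], [0.5934, 0.1505, 0.016], [0.6464, 0.1864, 0.016]]
xl [526.96098993 262.89932886] [ 497  237   61   53 2384] [ 0.60617492 -0.10704752  0.02      ]
0.05013214303811446 [ 0.60586433 -0.10553395  0.04752786] [ 0.60567368 -0.10682622  0.04609954]
```

```bash
python3 -m inch '[[-0.036,-0.318,0,0,0,0],[-0.036,-0.318,0,0,0,0],[-0.036,-0.318,0,0,0,0],[-0.036,-0.318,0,0,0,0],[-0.036,-0.318,0,0,0,0],[-0.036,-0.318,0,0,0,0],[-0.036,-0.318,0,0,0,0],[-0.036,-0.318,0,0,0,0],[-0.036,-0.318,0,0,0,0],[-0.036,-0.318,0,0,0,0],[-0.036,-0.318,0,0,0,0]]'
python3 - <<'E'
from plant import optics
from h import *
c=optics.camera("wrist"); cv2.imwrite("pics/w2.png",c["frame"][:,:,::-1]); np.savez("w2.npz",**c)
W=dict(np.load("w1.npz"));f=W["frame"].astype(int)
m=(f[...,0]-f[...,2]<22)&(f[...,0]<90);P=[]
for a in((318,271),(317,216),(316,154),(314,86)):
    ca,sa=blob(m,a,32);P.append(plane(W,ca,.016));print(f[a[1],a[0]],ca.round(1),sa[2:],P[-1].round(4))
P=np.array(P);print(np.linalg.norm(np.diff(P,axis=0),axis=1)); d=P[0]-P[3]; print(np.degrees(np.arctan2(d[1],d[0])))
u=d/np.linalg.norm(d);print("fit",[(P.mean(0)+u*k*.032).round(4).tolist() for k in(3,1,-1,-3)])
E
```

```text
time: 2.73
tcp_pos: [0.5244, -0.185, 0.2763]
orientation: [-0.0, 0.964, 0.264, 0.0]
ft_force: [-0.4, -0.2, -0.3]
gripper_width: 0.0853
grasp_force: 0.0
[51 44 36] [318.  271.5] [  45   42 1413] [0.481  0.0808 0.016 ]
[47 44 37] [316.6 215.6] [  46   46 1669] [0.5349 0.1148 0.016 ]
[42 34 30] [315.2 153.8] [  49   51 1949] [0.5889 0.1487 0.016 ]
[48 43 37] [313.4  85.4] [  52   56 2316] [0.6429 0.1827 0.016 ]
[0.06373202 0.06377593 0.06377567]
-147.81435542106678
fit [[0.4807, 0.0806, 0.016], [0.5349, 0.1147, 0.016], [0.589, 0.1488, 0.016], [0.6432, 0.1829, 0.016]]
```

View pics/w2.png

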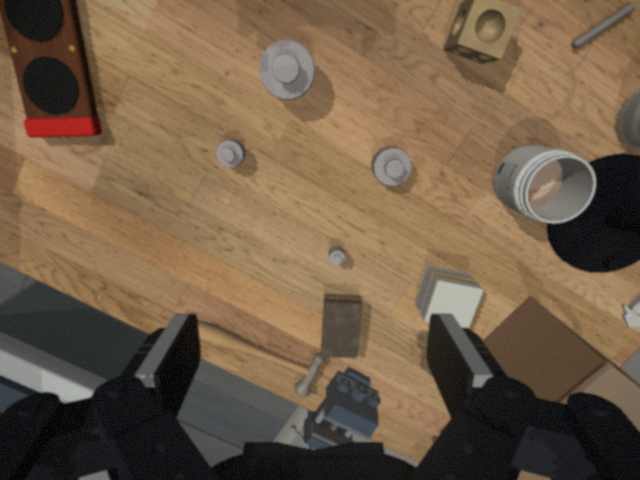

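The wrist view shows XL (287,70), L (392,167), M (230,154), S (338,257); the ring box at (450,297) stands ~110 mm from S, brass block (483,28).

Run:
```python
from h import *
W,T,S=[dict(np.load(f"{n}.npz")) for n in("w2","top0","side0")]
s=hsv(W)
for n,a,r,H,hb,sd in(("xl",(287,70),40,.048,.034,(297,240)),("l",(392,167),30,.033,.022,(291,206)),("m",(230,154),24,.028,.02,(339,237)),("s",(338,257),18,.026,.02,(333,198))):
    ca,sa=blob(s[...,1]<60,a,r)
    cb,_=blob((hsv(S)[...,1]<70)&(hsv(S)[...,2]>50),sd,sa[2]//3); p,e=tri(W,ca,S,cb)
    v,u=np.mgrid[a[1]-r:a[1]+r,a[0]-r:a[0]+r];w=world(W,u.ravel(),v.ravel())
    k=w[w[:,2]>(H+hb)/2]; b=w[w[:,2]>.008]
    print(n,ca.round(1),sa[2:],"tri",p.round(4),e.round(4),"at mid",plane(W,ca,hb/2+.002).round(4)[:2],"knob",k.mean(0).round(4),((k.max(0)+k.min(0))/2).round(4)[:2],"ztop",np.percentile(k[:,2],90).round(4),"body",((b.max(0)+b.min(0))/2).round(4)[:2])
```

```text
xl [286.6  69.2] [  56   60 2613] tri [ 0.6075 -0.1063  0.0198] 0.0017 at mid [ 0.6067 -0.106 ] knob [ 0.6054 -0.1091  0.0599] [ 0.6058 -0.1192] ztop 0.0494 body [ 0.6057 -0.1128]
l [391.3 165.7] [  40   39 1205] tri [ 0.5831 -0.2416  0.0127] 0.0018 at mid [ 0.5822 -0.2412] knob [ 0.5827 -0.236   0.0499] [ 0.5837 -0.1959] ztop 0.0343 body [ 0.582  -0.2011]
m [229.9 153. ] [ 29  29 631] tri [ 0.5114 -0.0949  0.0123] 0.0025 at mid [ 0.5101 -0.0946] knob [ 0.5139 -0.0973  0.0418] [ 0.5494 -0.1156] ztop 0.0294 body [ 0.5459 -0.1121]
s [336.5 255.3] [ 17  21 265] tri [ 0.4711 -0.2458  0.0086] 0.0028 at mid [ 0.4707 -0.2448] knob [ 0.4881 -0.2306  0.0803] [ 0.5303 -0.1961] ztop 0.4188 body [ 0.5283 -0.1979]
```

```bash
python3 -m inch '[[0.0826,0.077,-0.1,0,0,0],[0.0826,0.077,-0.1,0,0,0],[0.0826,0.077,-0.1,0,0,0],[0.0826,0.077,-0.1,0,0,0],[0.0826,0.077,-0.1,0,0,0],[0.0826,0.077,-0.25,0,0,0],[0.0826,0.077,-0.25,0,0,0],[0.0826,0.077,-0.25,0,0,0],[0.0826,0.077,-0.25,0,0,0],[0.0826,0.077,-0.25,0,0,0],[0.0826,0.077,-0.25,0,0,0],[0.0826,0.077,-0.25,0,0,0]]' - 40
```

```text
time: 3.78
tcp_pos: [0.608, -0.1087, 0.0285]
orientation: [0.001, 0.964, 0.264, 0.001]
ft_force: [0.5, -0.3, -0.1]
gripper_width: 0.0853
grasp_force: 0.0
```

```bash
python3 -m inch '[[0,0,-0.024,0,0,0],[0,0,-0.024,0,0,0],[0,0,-0.024,0,0,0]]'; python3 -m inch '[[0,0,0,0,0,0],[0,0,0,0,0,0],[0,0,0,0,0,0],[0,0,0,0,0,0],[0,0,0,0,0,0],[0,0,0,0,0,0],[0,0,0,0,0,0],[0,0,0,0,0,0]]' 255 40
```

```text
time: 4.03
tcp_pos: [0.6073, -0.1085, 0.004]
orientation: [0.0, 0.965, 0.264, 0.0]
ft_force: [-0.2, 0.2, -0.3]
gripper_width: 0.0852
grasp_force: 0.0
time: 4.7
tcp_pos: [0.6074, -0.1085, 0.0038]
orientation: [-0.0, 0.965, 0.264, 0.001]
ft_force: [-1.9, 0.5, 7.3]
gripper_width: 0.0488
grasp_force: 40.1
```

```bash
python3 -m inch '[[0,0,0.02,0,0,0],[0,0,0.06,0,0,0],[0,0,0.08,0,0,0],[-0.126,0.188,0.08,0,0,0],[-0.126,0.188,0.08,0,0,0],[-0.126,0.188,0.08,0,0,0],[-0.126,0.188,0.08,0,0,0],[-0.126,0.188,0.08,0,0,0],[-0.126,0.188,0.08,0,0,0],[-0.126,0.188,0.08,0,0,0],[-0.126,0.188,0.08,0,0,0],[-0.126,0.188,0.08,0,0,0]]'
python3 - <<'E'
from plant import optics
from h import *
c=optics.camera("wrist"); cv2.imwrite("pics/w3.png",c["frame"][:,:,::-1])
E
```

```text
time: 5.7
tcp_pos: [0.4813, 0.079, 0.0828]
orientation: [0.0, 0.965, 0.264, 0.0]
ft_force: [-0.3, 0.1, -6.7]
gripper_width: 0.0487
grasp_force: 45.1
```

View pics/w3.png

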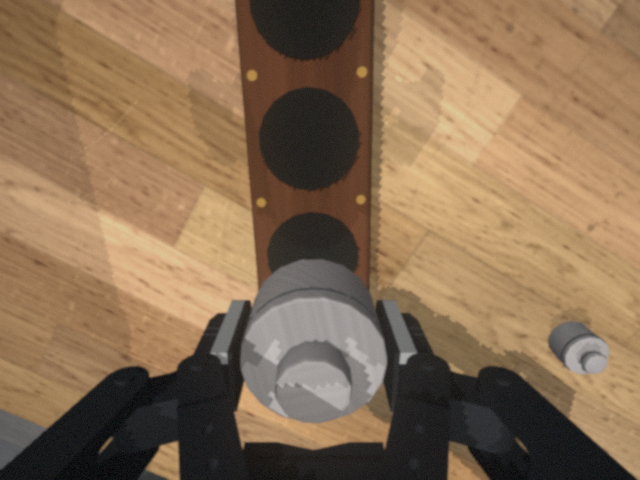

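XL is held squarely between the fingers at (314,350), in line with the pad row (310,140)–(313,250). Lowering.

```bash
python3 -m inch '[[0,0.0007,-0.03,0,0,0],[0,0.0007,-0.05,0,0,0],[0,0.0007,-0.059,0,0,0],[0,0.0007,-0.059,0,0,0]]';for i in 1; do python3 -m inch '[[0,0,-0.0015,0,0,0],[0,0,-0.0015,0,0,0]]'; done
```

```text
time: 6.08
tcp_pos: [0.4803, 0.0787, 0.022]
orientation: [0.0, 0.965, 0.263, -0.001]
ft_force: [-0.5, -0.4, -6.2]
gripper_width: 0.0489
grasp_force: 44.8
time: 6.25
tcp_pos: [0.4816, 0.0795, 0.0226]
orientation: [0.0, 0.965, 0.263, 0.001]
ft_force: [-0.2, 0.7, -6.0]
gripper_width: 0.0491
grasp_force: 44.9
```

```bash
python3 -m inch '[[0,0,-0.0015,0,0,0],[0,0,-0.0015,0,0,0]]';python3 -m inch '[[0,0,0,0,0,0],[0,0,0,0,0,0]]'
```

```text
time: 6.42
tcp_pos: [0.4814, 0.0801, 0.0211]
orientation: [-0.0, 0.965, 0.264, 0.001]
ft_force: [-0.4, -0.2, -6.2]
gripper_width: 0.0489
grasp_force: 44.9
time: 6.58
tcp_pos: [0.4811, 0.0802, 0.0209]
orientation: [-0.0, 0.965, 0.264, 0.0]
ft_force: [-0.3, -0.8, -6.7]
gripper_width: 0.0486
grasp_force: 44.9
```

```bash
python3 -m inch '[[0,0,-0.001,0,0,0],[0,0,-0.001,0,0,0],[0,0,-0.001,0,0,0]]';python3 -m inch '[[0,0,-0.0007,0,0,0],[0,0,-0.0007,0,0,0],[0,0,-0.0007,0,0,0]]'
```

```text
time: 6.83
tcp_pos: [0.4811, 0.0802, 0.0198]
orientation: [-0.0, 0.965, 0.264, 0.0]
ft_force: [-0.0, 0.5, 1.6]
gripper_width: 0.0487
grasp_force: 45.7
time: 7.08
tcp_pos: [0.4811, 0.0802, 0.0197]
orientation: [-0.0, 0.965, 0.264, 0.001]
ft_force: [-2.8, 0.6, 14.0]
gripper_width: 0.0491
grasp_force: 47.4
```

```bash
python3 -m inch '[[0,0,0,0,0,0],[0,0,0,0,0,0],[0,0,0,0,0,0],[0,0,0.02,0,0,0],[0,0,0.06,0,0,0],[0,0,0.1,0,0,0]]' 0; python3 -m inch '[[0.102,-0.3227,0,0,0,0],[0.102,-0.3227,0,0,0,0],[0.102,-0.3227,0,0,0,0],[0.102,-0.3227,0,0,0,0],[0.102,-0.3227,0,0,0,0],[0.102,-0.3227,0,0,0,0],[0.102,-0.3227,0,0,0,0],[0.102,-0.3227,0,0,0,0],[0.102,-0.3227,0,0,0,0],[0.102,-0.3227,-0.03,0,0,0],[0.102,-0.3227,-0.06,0,0,0],[0.102,-0.3227,-0.09,0,0,0]]'; python3 -m inch '[[0,0,0,0,0,0]]'
```

```text
time: 7.58
tcp_pos: [0.4799, 0.0794, 0.1192]
orientation: [0.0, 0.965, 0.263, -0.002]
ft_force: [1.0, 0.8, -0.9]
gripper_width: 0.0855
grasp_force: 0.0
time: 8.58
tcp_pos: [0.5831, -0.2432, 0.0278]
orientation: [0.0, 0.965, 0.263, 0.0]
ft_force: [0.4, 0.3, 0.3]
gripper_width: 0.0858
grasp_force: 0.0
time: 8.67
tcp_pos: [0.5799, -0.2409, 0.0235]
orientation: [-0.003, 0.965, 0.264, -0.003]
ft_force: [-0.7, 1.1, 0.2]
gripper_width: 0.0854
grasp_force: 0.0
```

```bash
python3 -m inch '[[0,0,-0.018,0,0,0],[0,0,-0.018,0,0,0],[0,0,-0.018,0,0,0],[0,0,-0.018,0,0,0]]'
```

```text
time: 9.0
tcp_pos: [0.5835, -0.243, 0.0123]
orientation: [0.0, 0.965, 0.264, 0.001]
ft_force: [1.2, -0.4, 1.1]
gripper_width: 0.0854
grasp_force: 0.0
```

```bash
python3 -m inch '[[-0.0005,0,-0.0085,0,0,0],[-0.0005,0,-0.0085,0,0,0],[-0.0005,0,-0.0085,0,0,0]]'; python3 -m inch '[[0,0,0,0,0,0],[0,0,0,0,0,0],[0,0,0,0,0,0],[0,0,0,0,0,0],[0,0,0,0,0,0],[0,0,0,0,0,0],[0,0,0,0,0,0],[0,0,0,0,0,0],[0,0,0,0,0,0]]' 255 40
```

```text
time: 9.25
tcp_pos: [0.5823, -0.2425, 0.0024]
orientation: [-0.0, 0.965, 0.264, 0.0]
ft_force: [-0.1, -0.4, 0.4]
gripper_width: 0.0856
grasp_force: 0.0
time: 10.0
tcp_pos: [0.5825, -0.2427, 0.0027]
orientation: [0.0, 0.965, 0.264, 0.0]
ft_force: [-1.4, 0.8, 5.5]
gripper_width: 0.0366
grasp_force: 39.8
```

```bash
python3 -m inch '[[0,0,0.03,0,0,0],[0,0,0.07,0,0,0],[-0.01,0.03,0.1,0,0,0],[-0.0468,0.3565,0.1,0,0,0],[-0.0468,0.3565,0.1,0,0,0],[-0.0468,0.3565,0.1,0,0,0],[-0.0468,0.3565,0.1,0,0,0],[-0.0468,0.3565,0.1,0,0,0],[-0.0468,0.3565,0.1,0,0,0],[-0.0468,0.3565,0.1,0,0,0],[-0.0468,0.3565,0.1,0,0,0],[-0.0468,0.3565,0.1,0,0,0]]';  python3 -m inch '[[0,0,-0.03,0,0,0],[0,0,-0.055,0,0,0],[0,0,-0.07,0,0,0],[0,0,-0.08,0,0,0],[0,0,-0.08,0,0,0],[0,0,-0.08,0,0,0]]'
```

```text
time: 11.0
tcp_pos: [0.5337, 0.124, 0.101]
orientation: [-0.003, 0.963, 0.269, -0.001]
ft_force: [0.6, 1.6, -1.7]
gripper_width: 0.0362
grasp_force: 40.9
time: 11.5
tcp_pos: [0.5356, 0.1134, 0.0223]
orientation: [0.0, 0.965, 0.263, -0.0]
ft_force: [-0.0, 0.4, -1.5]
gripper_width: 0.0365
grasp_force: 40.9
```

```bash
python3 -m inch '[[0,0.0004,-0.0025,0,0,0],[0,0.0004,-0.0025,0,0,0],[0,0.0004,-0.0025,0,0,0]]';python3 - <<'E'
from plant import optics
from h import *
c=optics.camera("wrist"); cv2.imwrite("pics/w4.png",c["frame"][:,:,::-1])
E
```

```text
time: 11.75
tcp_pos: [0.536, 0.1144, 0.0205]
orientation: [-0.0, 0.965, 0.264, 0.001]
ft_force: [-0.4, -0.4, -1.7]
gripper_width: 0.0362
grasp_force: 40.9
```

View pics/w4.png

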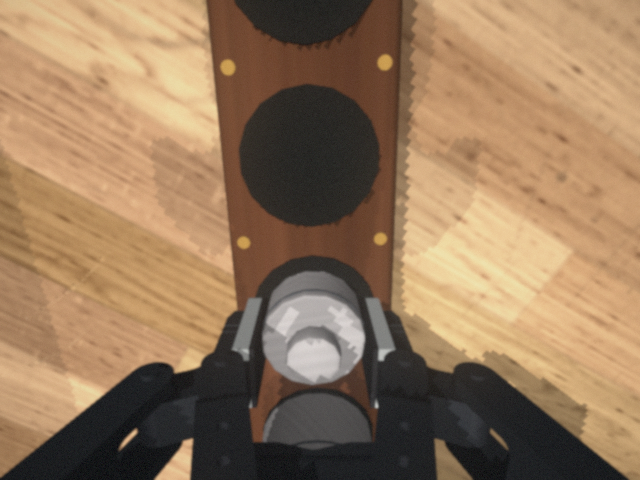

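L (314,330) sits centred across pad 2, just above it; XL is standing behind it at (318,430).

```bash
python3 -m inch '[[0,0,-0.0015,0,0,0],[0,0,-0.0015,0,0,0],[0,0,-0.0015,0,0,0]]';python3 -m inch '[[0,0,-0.0007,0,0,0],[0,0,-0.0007,0,0,0],[0,0,-0.0007,0,0,0]]'
```

```text
time: 12.05
tcp_pos: [0.536, 0.1144, 0.0186]
orientation: [-0.0, 0.965, 0.264, 0.0]
ft_force: [-0.5, 0.2, 2.4]
gripper_width: 0.0361
grasp_force: 41.3
time: 12.3
tcp_pos: [0.536, 0.1144, 0.0186]
orientation: [-0.0, 0.965, 0.264, 0.001]
ft_force: [-2.8, 0.4, 12.5]
gripper_width: 0.0365
grasp_force: 42.4
```

```bash
python3 -m inch '[[0,0,0,0,0,0],[0,0,0,0,0,0],[0,0,0,0,0,0],[0,0,0.02,0,0,0],[0,0,0.06,0,0,0],[0,0,0.1,0,0,0]]' 0; python3 -m inch '[[-0.025,-0.2104,0,0,0,0],[-0.025,-0.2104,0,0,0,0],[-0.025,-0.2104,0,0,0,0],[-0.025,-0.2104,0,0,0,0],[-0.025,-0.2104,0,0,0,0],[-0.025,-0.2104,0,0,0,0],[-0.025,-0.2104,0,0,0,0],[-0.025,-0.2104,-0.04,0,0,0],[-0.025,-0.2104,-0.07,0,0,0],[-0.025,-0.2104,-0.1,0,0,0],[-0.025,-0.2104,-0.1,0,0,0],[-0.025,-0.2104,-0.1,0,0,0]]'; python3 -m inch '[[0,0,0,0,0,0],[0,0,0,0,0,0]]'
```

```text
time: 12.8
tcp_pos: [0.5344, 0.1137, 0.1177]
orientation: [0.0, 0.965, 0.263, -0.002]
ft_force: [1.1, 0.3, 0.4]
gripper_width: 0.0854
grasp_force: 0.0
time: 13.8
tcp_pos: [0.5097, -0.095, 0.0168]
orientation: [-0.001, 0.964, 0.264, -0.001]
ft_force: [-0.1, -0.0, 0.9]
gripper_width: 0.0853
grasp_force: 0.0
time: 13.97
tcp_pos: [0.5117, -0.0959, 0.0192]
orientation: [0.0, 0.965, 0.264, 0.001]
ft_force: [0.4, 0.2, -0.4]
gripper_width: 0.0856
grasp_force: 0.0
```

```bash
python3 -m inch '[[0,0,-0.015,0,0,0],[0,0,-0.015,0,0,0],[0,0,-0.015,0,0,0],[0,0,-0.015,0,0,0]]'; python3 -m inch '[[0,0,0,0,0,0],[0,0,0,0,0,0],[0,0,0,0,0,0],[0,0,0,0,0,0],[0,0,0,0,0,0],[0,0,0,0,0,0],[0,0,0,0,0,0],[0,0,0,0,0,0],[0,0,0,0,0,0],[0,0,0,0,0,0]]' 255 30
```

```text
time: 14.3
tcp_pos: [0.5111, -0.0961, 0.0037]
orientation: [0.0, 0.965, 0.264, 0.001]
ft_force: [-0.2, -1.4, 0.4]
gripper_width: 0.0856
grasp_force: 0.0
time: 15.13
tcp_pos: [0.5107, -0.0962, 0.0029]
orientation: [-0.0, 0.965, 0.264, 0.0]
ft_force: [-1.5, 0.3, 5.9]
gripper_width: 0.026
grasp_force: 29.2
```

```bash
python3 -m inch '[[0,0,0.03,0,0,0],[0,0,0.07,0,0,0],[0,0,0.1,0,0,0],[0.079,0.2442,0.1,0,0,0],[0.079,0.2442,0.1,0,0,0],[0.079,0.2442,0.1,0,0,0],[0.079,0.2442,0.1,0,0,0],[0.079,0.2442,0.1,0,0,0],[0.079,0.2442,0.1,0,0,0],[0.079,0.2442,0.1,0,0,0],[0.079,0.2442,0.1,0,0,0],[0.079,0.2442,0.1,0,0,0]]';  python3 -m inch '[[0,0,-0.03,0,0,0],[0,0,-0.055,0,0,0],[0,0,-0.07,0,0,0],[0,0,-0.082,0,0,0],[0,0,-0.082,0,0,0],[0,0,-0.082,0,0,0]]'; python3 -m inch '[[0,0,0,0,0,0],[0,0,0,0,0,0]]';python3 - <<'E'
from plant import optics
from h import *
c=optics.camera("wrist"); cv2.imwrite("pics/w5.png",c["frame"][:,:,::-1])
E
```

```text
time: 16.13
tcp_pos: [0.5891, 0.1482, 0.1021]
orientation: [0.0, 0.964, 0.264, -0.001]
ft_force: [0.8, -0.5, -1.0]
gripper_width: 0.026
grasp_force: 30.2
time: 16.63
tcp_pos: [0.5895, 0.1466, 0.0208]
orientation: [0.0, 0.965, 0.263, -0.0]
ft_force: [-0.1, -0.4, -0.7]
gripper_width: 0.0255
grasp_force: 31.7
time: 16.8
tcp_pos: [0.5902, 0.1478, 0.0217]
orientation: [0.0, 0.965, 0.264, 0.001]
ft_force: [-0.2, 0.2, -1.2]
gripper_width: 0.0256
grasp_force: 31.7
```

View pics/w5.png

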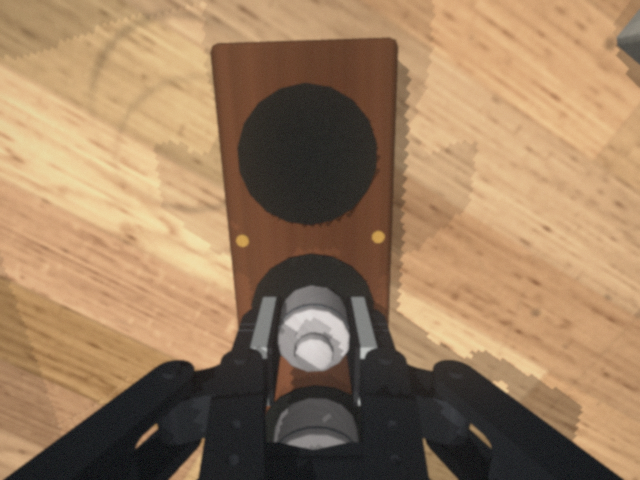

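M (313,325) hangs centred over pad 3, with L behind at (315,425). Lowering to contact at about z = 0.019.

```bash
python3 -m inch '[[0,0,-0.002,0,0,0],[0,0,-0.002,0,0,0],[0,0,-0.002,0,0,0]]';python3 -m inch '[[0,0,-0.0009,0,0,0],[0,0,-0.0009,0,0,0],[0,0,-0.0009,0,0,0]]'
```

```text
time: 17.1
tcp_pos: [0.5896, 0.1482, 0.0187]
orientation: [-0.0, 0.965, 0.264, 0.0]
ft_force: [0.7, -1.1, -1.4]
gripper_width: 0.0256
grasp_force: 31.7
time: 17.35
tcp_pos: [0.5896, 0.1481, 0.0177]
orientation: [0.0, 0.965, 0.264, 0.0]
ft_force: [0.6, -0.2, -1.1]
gripper_width: 0.0255
grasp_force: 31.8
```

```bash
python3 -m inch '[[0,0,-0.0007,0,0,0],[0,0,-0.0007,0,0,0],[0,0,-0.0007,0,0,0]]';python3 -m inch '[[0,0,-0.0007,0,0,0],[0,0,-0.0007,0,0,0],[0,0,-0.0007,0,0,0]]'
```

```text
time: 17.6
tcp_pos: [0.5897, 0.1481, 0.0176]
orientation: [-0.0, 0.965, 0.264, 0.0]
ft_force: [-2.4, 0.7, 6.2]
gripper_width: 0.0253
grasp_force: 32.5
time: 17.85
tcp_pos: [0.5897, 0.1481, 0.0175]
orientation: [-0.0, 0.965, 0.264, 0.0]
ft_force: [-3.7, 0.4, 14.0]
gripper_width: 0.0258
grasp_force: 33.2
```

```bash
python3 -m inch '[[0,0,0,0,0,0],[0,0,0,0,0,0],[0,0,0,0,0,0],[0,0,0.02,0,0,0],[0,0,0.06,0,0,0],[0,0,0.1,0,0,0],[0,0,0.1,0,0,0]]' 0; python3 -m inch '[[-0.1187,-0.3945,0,0,0,0],[-0.1187,-0.3945,0,0,0,0],[-0.1187,-0.3945,0,0,0,0],[-0.1187,-0.3945,0,0,0,0],[-0.1187,-0.3945,0,0,0,0],[-0.1187,-0.3945,0,0,0,0],[-0.1187,-0.3945,0,0,0,0],[-0.1187,-0.3945,0,0,0,0],[-0.1187,-0.3945,0,0,0,0],[-0.1187,-0.3945,0,0,0,0],[-0.1187,-0.3945,0,0,0,0],[-0.1187,-0.3945,0,0,0,0]]'; python3 -m inch '[[0,0,-0.03,0,0,0],[0,0,-0.07,0,0,0],[0,0,-0.1,0,0,0],[0,0,-0.1,0,0,0],[0,0,-0.1,0,0,0],[0,0,-0.1,0,0,0]]'
```

```text
time: 18.43
tcp_pos: [0.5933, 0.1475, 0.123]
orientation: [0.0, 0.965, 0.263, 0.005]
ft_force: [2.1, -1.1, -0.8]
gripper_width: 0.0857
grasp_force: 0.0
time: 19.43
tcp_pos: [0.4697, -0.2492, 0.1164]
orientation: [0.0, 0.965, 0.261, -0.0]
ft_force: [0.1, 0.2, 0.1]
gripper_width: 0.0855
grasp_force: 0.0
time: 19.93
tcp_pos: [0.4717, -0.2463, 0.0175]
orientation: [0.0, 0.965, 0.264, 0.0]
ft_force: [0.1, -0.6, 0.3]
gripper_width: 0.0857
grasp_force: 0.0
```

```bash
python3 -m inch '[[-0.0005,0,-0.0135,0,0,0],[-0.0005,0,-0.0135,0,0,0],[-0.0005,0,-0.0135,0,0,0],[-0.0005,0,-0.0135,0,0,0]]'; python3 -m inch '[[0,0,0,0,0,0],[0,0,0,0,0,0],[0,0,0,0,0,0],[0,0,0,0,0,0],[0,0,0,0,0,0],[0,0,0,0,0,0],[0,0,0,0,0,0],[0,0,0,0,0,0],[0,0,0,0,0,0],[0,0,0,0,0,0]]' 255 25
```

```text
time: 20.27
tcp_pos: [0.4712, -0.2466, 0.0042]
orientation: [0.001, 0.965, 0.264, 0.001]
ft_force: [-0.2, 0.4, 0.6]
gripper_width: 0.0857
grasp_force: 0.0
time: 21.1
tcp_pos: [0.4704, -0.2465, 0.0029]
orientation: [-0.0, 0.965, 0.264, 0.0]
ft_force: [-0.2, -0.6, 4.4]
gripper_width: 0.0166
grasp_force: 24.6
```

```bash
python3 -m inch '[[0,0,0.03,0,0,0],[0,0,0.07,0,0,0],[0,0,0.1,0,0,0],[0,0,0.1,0,0,0]]'; python3 -m inch '[[0.1736,0.4285,0,0,0,0],[0.1736,0.4285,0,0,0,0],[0.1736,0.4285,0,0,0,0],[0.1736,0.4285,0,0,0,0],[0.1736,0.4285,0,0,0,0],[0.1736,0.4285,0,0,0,0],[0.1736,0.4285,0,0,0,0],[0.1736,0.4285,0,0,0,0],[0.1736,0.4285,0,0,0,0],[0.1736,0.4285,0,0,0,0],[0.1736,0.4285,0,0,0,0],[0.1736,0.4285,0,0,0,0]]';  python3 -m inch '[[0,0,0,0,0,0],[0,0,-0.03,0,0,0],[0,0,-0.055,0,0,0],[0,0,-0.07,0,0,0],[0,0,-0.081,0,0,0],[0,0,-0.081,0,0,0],[0,0,-0.081,0,0,0],[0,0,-0.081,0,0,0]]';python3 - <<'E'
from plant import optics
from h import *
c=optics.camera("wrist"); cv2.imwrite("pics/w6.png",c["frame"][:,:,::-1])
E
```

```text
time: 21.43
tcp_pos: [0.4723, -0.2483, 0.1075]
orientation: [0.002, 0.965, 0.263, 0.003]
ft_force: [-0.4, -0.9, -1.5]
gripper_width: 0.0169
grasp_force: 24.6
time: 22.43
tcp_pos: [0.6449, 0.1928, 0.1009]
orientation: [-0.002, 0.963, 0.269, 0.0]
ft_force: [-1.2, 1.7, -0.2]
gripper_width: 0.0169
grasp_force: 24.6
time: 23.1
tcp_pos: [0.6445, 0.1814, 0.0226]
orientation: [0.0, 0.965, 0.263, 0.0]
ft_force: [-0.0, -0.9, 0.4]
gripper_width: 0.0167
grasp_force: 25.2
```

View pics/w6.png

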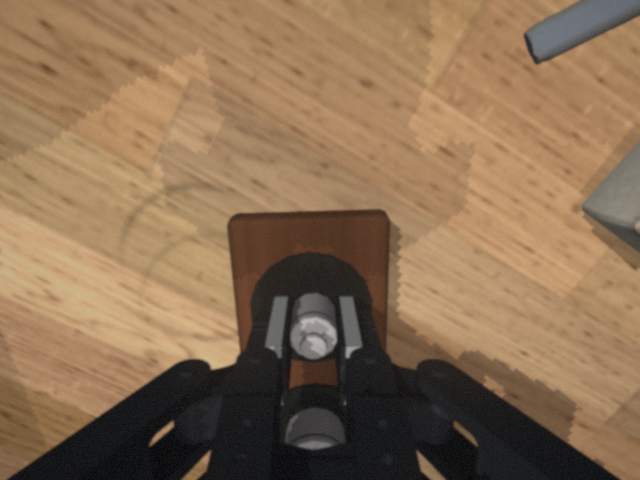

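S (314,325) is over pad 4, with M behind at (315,425) on pad 3. Lowering to contact.

```bash
python3 -m inch '[[-0.0005,0,-0.0035,0,0,0],[-0.0005,0,-0.0035,0,0,0],[-0.0005,0,-0.0035,0,0,0]]';python3 -m inch '[[0,0,-0.0009,0,0,0],[0,0,-0.0009,0,0,0],[0,0,-0.0009,0,0,0]]'
```

```text
time: 23.4
tcp_pos: [0.6435, 0.1822, 0.0185]
orientation: [-0.0, 0.965, 0.264, 0.0]
ft_force: [-1.0, -0.5, -0.9]
gripper_width: 0.0167
grasp_force: 25.2
time: 23.65
tcp_pos: [0.6436, 0.1821, 0.0184]
orientation: [-0.0, 0.965, 0.264, 0.0]
ft_force: [-2.4, 0.8, 8.1]
gripper_width: 0.0169
grasp_force: 26.0
```

```bash
python3 -m inch '[[0,0,0,0,0,0],[0,0,0,0,0,0],[0,0,0,0,0,0],[0,0,0.02,0,0,0],[0,0,0.06,0,0,0],[0,0,0.1,0,0,0],[0,0,0.1,0,0,0]]' 0; python3 -m inch '[[-0.03,-0.02,0.1,0,0,0],[-0.084,-0.05,0.158,0,0,0],[-0.084,-0.05,0.158,0,0,0],[-0.084,-0.05,0.158,0,0,0],[-0.084,-0.05,0.158,0,0,0],[-0.084,-0.05,0.158,0,0,0],[-0.084,-0.05,0.158,0,0,0],[-0.084,-0.05,0.158,0,0,0],[-0.084,-0.05,0.158,0,0,0],[-0.084,-0.05,0.158,0,0,0],[-0.084,-0.05,0.158,0,0,0],[-0.084,-0.05,0.158,0,0,0]]';python3 - <<'E'
from plant import optics
from h import *
c=optics.camera("wrist"); cv2.imwrite("pics/w7.png",c["frame"][:,:,::-1]);np.savez("w7.npz",**c)
P=[[.481,.0808],[.5349,.1148],[.5889,.1487],[.6429,.1827]]
h=hsv(c)
for i,(p,H,hb) in enumerate(zip(P,(.048,.033,.028,.026),(.034,.022,.02,.02))):
    X=c["R"]@np.array([*p,.016+hb/2])+c["t"];uv=c["fx"]*X[:2]/X[2]+[c["cx"],c["cy"]]
    m=(h[...,1]<50)&(h[...,2]>75)
    ca,sa=blob(m,uv,36-6*i); q=plane(c,ca,.016+hb/2+.002)
    print(uv.round(),ca.round(1),sa[2:],"off from pad mm",((q[:2]-p)*1e3).round(1))
E
```

```text
time: 24.23
tcp_pos: [0.6474, 0.1815, 0.125]
orientation: [0.0, 0.965, 0.263, 0.005]
ft_force: [2.0, -0.7, 0.5]
gripper_width: 0.0856
grasp_force: 0.0
time: 25.23
tcp_pos: [0.5595, 0.1321, 0.2746]
orientation: [0.0, 0.965, 0.264, -0.001]
ft_force: [0.0, -0.6, 0.9]
gripper_width: 0.0856
grasp_force: 0.0
[318. 278.] [317.2 279.5] [  49   55 2070] off from pad mm [-1.5  0.5]
[317. 218.] [315.9 217.9] [  40   42 1256] off from pad mm [0.3 1. ]
[315. 154.] [314.5 154.4] [ 30  31 697] off from pad mm [0.  0.6]
[313.  84.] [312.5  81.5] [ 21  22 364] off from pad mm [1.4 1.5]
```

View pics/w7.png

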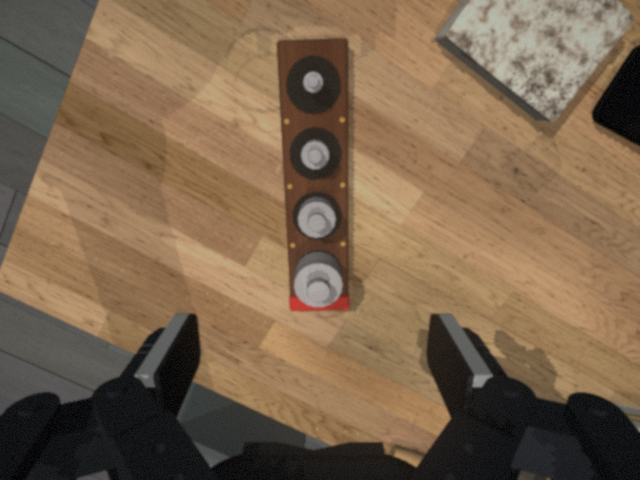

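All four stand upright and within about 2 mm of their pad centres: XL (318,280) by the red cap, then L (316,218), M (314,154) and S (312,82). I'm handing the job in.

```bash
python3 -c "
from plant import ticket;print(ticket.job_done())"
```

```text
the job is handed in; nothing more can be done
None
```

The four weights stand upright on their pads in order of size, largest next to the red cap, each about 2 mm or less off centre; the job was handed in at about 25 s, the gripper never went near the ring box or doming block (not re-imaged at the end), and the hand-in returned no verdict.

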